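Slide a chip carrier along the rail into its corner pocket

TASK

On the steel alignment jig, push the rectangular chip carrier with your fingertips until its long side lies flat against the rail, right where it is. Then slide it along the rail, keeping it against the rail all the way, until it is fully home in the corner pocket, touching both rail and end stop, and move clear. Only push it, never pick it up, and leave everything else where it stands.

Things in the scene. Friction and masses are not known exactly. Their poses are not given: they have to be found in the camera images.
- jig: Fixed dark steel plate, 180 (x) by 330 (y) by 12 mm thick, flat on the table; origin under its centre, +x towards the rail. Place and yaw vary. On its top stand aluminium bars, all 10 mm high: the rail along the +x edge (15 mm wide, inner face at x = +75, y = -155 to +161 mm) and the end stop across the +y end (inner face at y = +145, from x = +1 mm to the rail).
- mouth (a point): The mouth of the corner pocket, on the jig's top (jig x = +50, y = +121 mm), half-way between the rail and a short guide bar, also 10 mm high and 12 mm wide, parallel to it. The pocket is 50 mm wide here and 24 mm deep to the end stop, so the carrier sticks out of it. Before the mouth the guide flares away from the rail, back to about jig y = 110 mm.
- pocket (a point): The point on the jig's top (12 mm above the table) where the carrier's origin lies when fully home in the pocket: jig x = +52, y = +118 mm. Axes as the jig's: +x towards the rail, +y along the rail towards the end stop, z up. In this frame a carrier with its long side on the rail has x = 0, and y = 0 once it also touches the end stop.
- carrier: The chip carrier: loose aluminium plate, 46 (x) by 54 (y) by 12 mm high, with a flat white ceramic square and dark chip (under 1 mm high) on top. 60 to 130 g, slides with ordinary friction. Origin at the centre of its underside, long side along y. It starts flat on the jig's top, away from the rail, turned up to 0.4 rad from the jig's axes.
- lens_cell: Loose dark round ring, 32 mm outside diameter, 18 mm high, standing on the jig near the carrier; bystander. Origin at the centre of its underside. It and the carrier may swap places.
- fibre_clamp: Loose brass block 22 (x) by 32 (y) by 16 mm with a steel knob on top (26 mm high in all), standing on the jig on the robot's side, opposite the pocket; bystander. Origin at the centre of its underside.
- mirror_post: Loose small mirror on a post with a flat foot of 50 by 75 mm, 85 mm high, on the table just beyond the rail; bystander. Origin at the centre of its underside.
- hex_driver: Loose screwdriver with black handle, 160 mm long, lying on the table to the robot's right of the jig; bystander.
- solvent_bottle: Loose amber bottle, 48 mm diameter, 95 mm high, on the table to the left of the jig; bystander. Origin at the centre of its underside.
- part_tray: Loose black divided tray 110 by 150 by 22 mm, on the table to the right of the jig; bystander. Origin at the centre of its underside.
- optic_case: Loose grey square case 70 by 70 by 22 mm, on the table to the left of the jig; bystander. Origin at the centre of its underside.
There are look-alikes about, which are no part of the job. Several things have the shape of the carrier; the one meant has the colours described above.

How it is judged (in metres and radians):
On the way, in this order (a step that is already met when the one before it is completed fails the run):
1. the carrier's long side lies flat against the rail (gap under 3 mm, within 0.06 rad), still more than 65 mm short of the pocket's end (x of carrier in the frame of pocket above -0.003 m and angle between the y axis of carrier and the y axis of pocket, either way round below 0.06 rad and y of carrier in the frame of pocket below -0.065 m), for 0.2 s.
2. the carrier is home in the corner pocket (x of carrier in the frame of pocket between -0.003 and 0.003 m and y of carrier in the frame of pocket between -0.003 and 0.003 m and angle between the y axis of carrier and the y axis of pocket, either way round below 0.06 rad and height (world z) of carrier between 0.0095 and 0.0145 m), for 0.2 s.
At the end, for the whole second after the job is handed in: The carrier lies flat in the corner pocket at rest: within 3 mm of touching the rail and of touching the end stop, square to the rail within 0.06 rad, and every bystander within 10 mm of its start (all of step 2 and linear speed of carrier below 0.01 m/s and distance of each of lens_cell, fibre_clamp, mirror_post, hex_driver, solvent_bottle, part_tray, optic_case from where it was at the start of the episode below 0.01 m).
It fails at once if the carrier is lifted or tipped: more than 4 mm off the jig's top or tilted over 0.15 rad (height (world z) of carrier above 0.016 m or angle between carrier's own z axis and vertical above 0.15 rad).
It fails at once if the carrier comes within 65 mm of its home along the rail while more than 6 mm off the rail (y of carrier in the frame of pocket above -0.065 m and x of carrier in the frame of pocket below -0.006 m).
It fails at once if the carrier is pushed off the jig (height (world z) of carrier below 0.006 m).
It fails at once if a bystander is moved by more than 10 mm (distance of any of lens_cell, fibre_clamp, mirror_post, hex_driver, solvent_bottle, part_tray, optic_case from where it was at the start of the episode above 0.01 m).
It also fails if it takes over 51 s, if anything falls off the work surface, if the arm or the gripper's body presses on something with over 40 N, if the wrist force passes 120 N, or if a joint passes its speed limit or range.

ROBOT

A 7-joint arm with a two-finger parallel gripper is mounted at the origin on the work surface. World frame = base frame: x ahead of the robot, y to its left, z up, the work surface at z = 0. Lengths are in m, angles in degrees, forces in N, time in s.
With the tool pointing down it reaches from about 0.425 to 0.875 m from the base axis. Payload 4.7 kg.
Tool frame: the origin (TCP) lies between the finger pads; the fingertips stand 8 mm ahead of it and the grasp point (between the pads) lies 11 mm behind it; z points along the fingers, y is the line along which they close (so a half turn about z gives the same grasp; the last joint's range is limited). The gripper opens to 87 mm and grips with 3 to 60 N. Pads are 19 mm wide; open, the fingers measure 117 mm over their backs; the gripper's body (75 mm by 190 mm) begins 51 mm behind the grasp point.
Start: joints at [-68.004, 18.392, -4.016, 83.108, 1.295, 78.541, -3.26], TCP at [0.235, 0.606, 0.231] pointing down, gripper open.
Joint ranges: [-163.93, 163.93], [-17.29, 119.83], [-79.2, 71.16], [3.27, 140.29], [-89.18, 269.18], [5.43, 117.66], [-154.24, 154.24]. Speed limits (degrees/s): [147.25, 147.25, 180, 180, 180, 180, 180].

INTERFACE

Orientations are given as [roll, pitch, yaw] about the fixed x, y, z axes, in that order (R = Rz(yaw) Ry(pitch) Rx(roll)).
In Python, from cell import env, viewer gives the robot as it stands. The module is installed in compiled form; this text tells all that it offers.
- The arm moves only by the tool arm_command, never from a script. Its argument "series" is a list of rows, each a list of 2 entries, a list of its own where there are three numbers: the shift along the tool's x, y, z in mm, then the turn about the tool's z in rad. A call has exactly 5 rows; each row is the pose to reach, as a shift and turn from the pose commanded when the call began, along the tool's axes at that moment; what a row does not reach only later rows make up. A row lasts 1/10 s, in which the tool goes at most 50 mm and 8.59 degrees, less where a joint would pass 70% of its speed; a pose out of reach is approached as far as the arm can. A call with a gripper value outside its range is refused whole. "grip" is the gripper command: -1 is fully open, 1 is shut, values between are in proportion, set as the call begins (left out, the last holds). The fingers move at their own pace and stop on an object; "grip_force" is the grip in N (left out, the last holds). Time passes only in rows, so rows that repeat a pose let the fingers close, or fill a call up. It gives the time, the measured TCP pose, the force, the opening and the grip force at its end, in the units of the state.
- env.get_obs(): the state, without advancing time (a new reading comes with each control period).
- viewer.read_camera(name): name is "side" or "top" or "wrist"; returns (picture, depth): 400x640x3 uint8, blue, green, red; 400x640 float32, m along the optical axis (not along the pixel's ray), 0 where there is no reading.
- viewer.calibration(name): a dict with "K" (3x3 intrinsics, pixels), "T" (4x4, takes a point from camera to world coordinates); the wrist camera has in their place "hand_eye" (4x4, takes a point from camera to tool coordinates, whose origin is the TCP and whose axes are the flange's). Camera axes: x right, y up, looking along -z (the intrinsics and any distortion apply to the point x, -y, -z); pixel columns grow to the right and rows downward; lengths in m; the calibration is good to about 2 mm. The wrist camera is an equidistant fisheye: a pixel r from the principal point sees the ray r / f radians off the axis. A picture is of the moment at which its call begins: read the wrist's pose just before it. calibration takes no time and is no camera call.
- env.sign_off(): hands the job in; it is judged then, once.
The state is a dict: "time_s": time; "qpos": joint angles; "joint_velocities": joint speeds; "effort": joint torques, N m; "tool_pos": TCP position; "tool_rot": TCP orientation; "force": force on the tool from outside, world axes, zero at the start; "wrist_torque": the same for the moment, N m; "grip_width": finger opening in m; "grasp_force": force on a finger pad.
Only numpy, scipy, OpenCV 4.12 (cv2) and the standard library are available. Lean on these libraries where they do the work, as an engineer would, in place of code of your own. Each camera call takes 0.05 s, during which the arm holds its last target. There are 200 camera calls.

## Working session

There is one attempt and no reset: what is moved stays moved. The work goes in short steps, Python scripts to look and compute and a tool call to move; the robot and the scene stay as the last step left them, time stands still between calls to the robot, and variables do not carry over. Pictures are saved under pics/ and viewed, at most 10 in all, crops included, and the job is handed in when it is done.

Besides the shell and the picture viewer there is one more tool, called after ">>>" by a JSON object that holds its "method" and its "body", one argument or row to a line. arm_command: Moves the arm, as the interface text tells. Its arguments: {"type":"object","properties":{"series":{"type":"array"},"grip":{"type":"number"},"grip_force":{"type":"number"}},"required":["series"]}

```bash
mkdir -p pics; python3 - <<'E'
from cell import env, viewer
import cv2,numpy as np
o=env.get_obs(); print({k:np.round(o[k],3) for k in ('time_s','tool_pos','tool_rot','force','grip_width')})
for n in('top','side'):
    p,d=viewer.read_camera(n); cv2.imwrite(f'pics/{n}0.png',p); np.save(f'pics/{n}0.npy',d)
    c=viewer.calibration(n); print(n,{k:np.round(v,3).tolist() if hasattr(v,'__len__') else v for k,v in c.items()})
E
```

```text
{'time_s': np.float64(0.0), 'tool_pos': array([0.235, 0.606, 0.229]), 'tool_rot': array([-1.79887e+02,  6.00000e-03,  1.58807e+02]), 'force': array([-0.103,  0.024, -0.768]), 'grip_width': np.float64(0.087)}
top {'K': [[466.476, 0.0, 310.424], [0.0, 466.476, 202.815], [0.0, 0.0, 1.0]], 'T': [[0.013, 0.998, -0.068, 0.484], [-1.0, 0.011, -0.019, -0.018], [-0.018, 0.069, 0.997, 1.202], [0.0, 0.0, 0.0, 1.0]]}
side {'K': [[463.764, 0.0, 323.461], [0.0, 463.764, 203.473], [0.0, 0.0, 1.0]], 'T': [[-0.949, 0.242, -0.203, 0.361], [-0.315, -0.717, 0.622, 0.697], [0.005, 0.654, 0.756, 0.926], [0.0, 0.0, 0.0, 1.0]]}
```

View pics/top0.png

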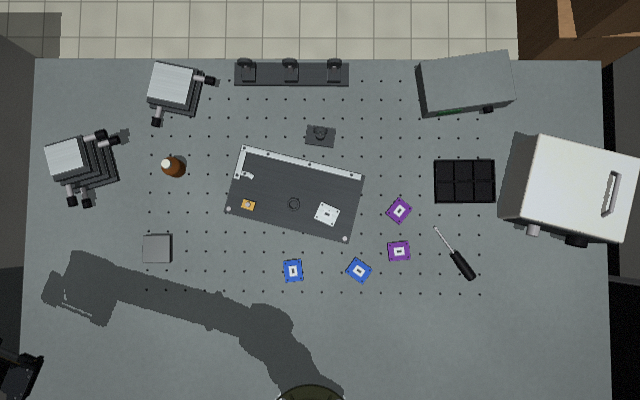

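The top view shows the jig with its rail on the far side and its end stop on the left, at about (243,150)-(362,178). Carrier-shaped candidates are the aluminium one on the jig (327,213), purple (399,211) and (399,251), and blue (293,270) and (358,270). I choose the aluminium one at (327,213). The lens cell is at (294,204), the clamp at (248,205). Next is a close crop.

```bash
python3 - <<'E'
import cv2
p=cv2.imread('pics/top0.png')[135:250,215:375]
cv2.imwrite('pics/crop0.png',cv2.resize(p,None,fx=5,fy=5,interpolation=cv2.INTER_CUBIC))
E
```

```text
(no output)
```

View pics/crop0.png

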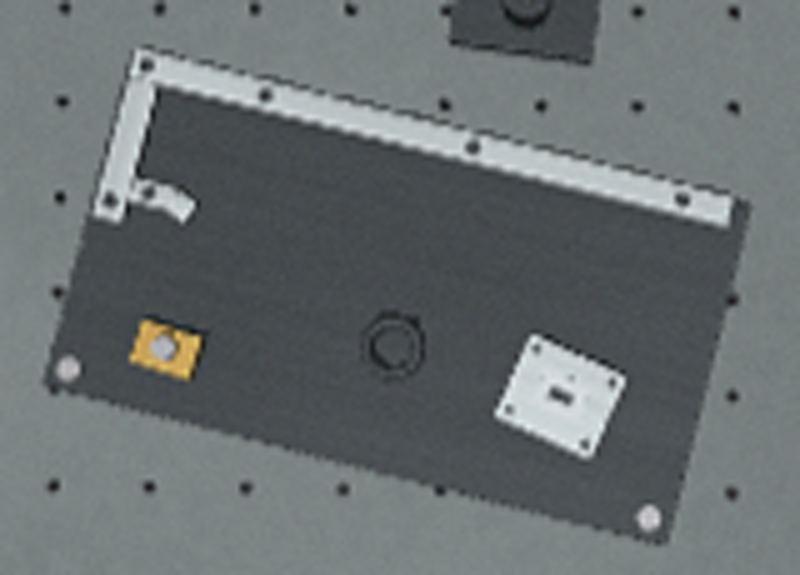

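The crop confirms the choice: an aluminium plate with a white square and dark chip, corners near crop (530,335), (627,378), (593,460), (494,415). Now I fit the poses.

```bash
cat > h.py <<'E'
from cell import env, viewer
import cv2,numpy as np
def top2w(px,z):
    c=viewer.calibration('top');K,T=c['K'],c['T']
    px=np.atleast_2d(np.float64(px)); z=np.broadcast_to(z,len(px))
    r=np.c_[(px[:,0]-K[0,2])/K[0,0],-(px[:,1]-K[1,2])/K[1,1],-np.ones(len(px))]@T[:3,:3].T
    return T[:3,3]+r*((z-T[2,3])/r[:,2])[:,None]
def fit(P,Q): # Q=R P+t, 2D
    P,Q=np.array(P),np.array(Q);a,b=P-P.mean(0),Q-Q.mean(0)
    th=np.arctan2((a[:,0]*b[:,1]-a[:,1]*b[:,0]).sum(),(a*b).sum())
    R=np.array([[np.cos(th),-np.sin(th)],[np.sin(th),np.cos(th)]]);t=Q.mean(0)-R@P.mean(0)
    return th,R,t,Q-(P@R.T+t)
E
python3 - <<'E'
from h import *
np.set_printoptions(precision=4,suppress=True)
c=lambda l:(np.array(l)+.5)/5-.5+[215,135]
P=[[90,-165],[-90,-165],[-90,165],[90,161],[75,-155],[1,161]]
w=top2w(c([[750,202],[667,545],[43,388],[135,47],[726,227],[94,216]]),[.012,.012,.012,.022,.022,.022])
th,R,t,res=fit(np.array(P)/1e3,w[:,:2]); print('jig',th,t,'res mm',res*1e3)
q=top2w(c([[530,335],[627,378],[593,460],[494,415]]),.024)
print('sides',np.linalg.norm(np.diff(np.r_[q,q[:1]],axis=0),axis=1))
J=lambda w:(w[:,:2]-t)@R*1e3
print('carrier jig',J(q),J(q).mean(0))
print('ring',J(top2w(c([394,346]),.030)),'clamp',J(top2w(c([166,350]),.016)))
d=np.load('pics/top0.npy'); C=viewer.calibration('top')
for px in([340,225],[327,230],[322,206],[300,165]): 
    K,T=C['K'],C['T'];z=d[px[1],px[0]];p=T@[(px[0]-K[0,2])/K[0,0]*z,-(px[1]-K[1,2])/K[0,0]*z,-z,1];print(px,p[:3])
E
```

```text
jig -0.23414072284815263 [0.5886 0.0474] res mm [[ 0.8293  0.9018]
 [ 0.1664  0.3771]
 [-0.3658 -0.6002]
 [ 0.6794  0.0957]
 [-1.1102  0.7744]
 [-0.1991 -1.5488]]
sides [0.0536 0.0449 0.0548 0.0444]
carrier jig [[  -3.9638  -71.322 ]
 [ -13.1833 -124.1486]
 [ -57.542  -117.477 ]
 [ -47.6977  -63.524 ]] [-30.5967 -94.1179]
ring [[-26.4411  -6.2638]] clamp [[-56.0605 107.3014]]
[340, 225] [ 0.51   -0.0713  0.009 ]
[327, 230] [ 0.4968 -0.0382  0.011 ]
[322, 206] [ 0.557  -0.0247  0.0253]
[300, 165] [0.6628 0.0329 0.013 ]
```

>>> {"method": "arm_command", "body": {
  "series": [
    [[-34,-36,0],-0.03],
    [[-68,-72,0],-0.06],
    [[-102,-108,0],-0.09],
    [[-136,-144,0],-0.12],
    [[-170,-180,0],-0.136]
  ],
  "grip": 0.31
}}

```text
time_s: 0.6
tool_pos: [0.3288, 0.3746, 0.2301]
tool_rot: [-180.0, -0.0, 166.7]
force: [0.9, -0.0, -0.3]
grip_width: 0.055
grasp_force: 0.0
```

```bash
cat > where.py <<'E'
from h import *
import sys
from scipy.spatial.transform import Rotation as Ro
th,t=-0.2341,np.array([.5886,.0474])
R=np.array([[np.cos(th),-np.sin(th)],[np.sin(th),np.cos(th)]])
o=env.get_obs(); p=np.array(o['tool_pos']); M=Ro.from_euler('xyz',o['tool_rot'],degrees=True).as_matrix()
print('t',o['time_s'],'jig',np.round((p[:2]-t)@R*1e3,1),'z',round(p[2]*1e3,1),'F jig',np.round(np.array(o['force'])[:2]@R,1),'fz',round(o['force'][2],1),'w',round(o['grip_width'],4))
yj=np.arctan2(M[1,1],M[0,1])-np.pi/2-th; print('tool y vs jig y rad',round(yj,4))
if len(sys.argv)>3:
    g=np.float64(sys.argv[1:4])/1e3; w=np.r_[t+R@g[:2],g[2]]; print('shift tool mm',np.round(M.T@(w-p)*1e3,1))
E
python3 where.py -79 -94 120
```

```text
t 0.6 jig [-328.6  258. ] z 230.1 F jig [0.9 0.2] fz -0.3 w 0.055
tool y vs jig y rad 0.0013
shift tool mm [-249.2 -352.3  110.2]
```

>>> {"method": "arm_command", "body": {
  "series": [
    [[-27,-38,0],0],
    [[-54,-76,0],0],
    [[-81,-114,0],0],
    [[-108,-152,0],0],
    [[-135,-190,0],0]
  ]
}}

```text
time_s: 1.1
tool_pos: [0.4159, 0.1587, 0.2304]
tool_rot: [180.0, -0.0, 166.6]
force: [1.9, -0.0, 1.1]
grip_width: 0.0305
grasp_force: 0.0
```

```bash
python3 where.py -79 -94 60
```

```text
t 1.1 jig [-193.9   68.2] z 230.4 F jig [1.8 0.4] fz 1.1 w 0.0305
tool y vs jig y rad 0.0005
shift tool mm [-114.8 -162.3  170.3]
```

>>> {"method": "arm_command", "body": {
  "series": [
    [[-25,-36,10],0],
    [[-50,-72,30],0],
    [[-75,-108,60],0],
    [[-100,-140,95],0],
    [[-115,-162,130],0]
  ]
}}

```text
time_s: 1.6
tool_pos: [0.4914, -0.0254, 0.1008]
tool_rot: [179.9, 0.2, 166.5]
force: [1.1, 1.0, -0.1]
grip_width: 0.0303
grasp_force: 0.0
```

```bash
python3 where.py -79 -94 23; python3 - <<'E'
from cell import viewer
import cv2
p,d=viewer.read_camera('wrist');cv2.imwrite('pics/w1.png',p)
E
```

```text
t 1.6 jig [-77.7 -93.4] z 100.8 F jig [0.9 1.3] fz -0.1 w 0.0303
tool y vs jig y rad -0.001
shift tool mm [ 1.6 -0.7 77.8]
```

View pics/w1.png

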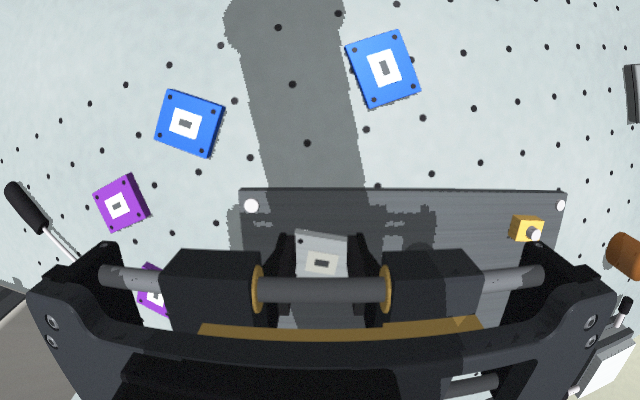

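The wrist view shows the carrier between the fingers at about (320,250), and the jig's robot-side edge at row 188. I'll check my estimates by projecting them into this view.

```bash
cat > proj.py <<'E'
from where import *
def proj(jp,z):
    c=viewer.calibration('wrist');K,H=c['K'],c['hand_eye']
    w=np.r_[t+R@(np.array(jp)/1e3),z]; q=np.linalg.inv(H)@np.r_[M.T@(w-p),1]
    x,y,zz=q[0],-q[1],-q[2]; rr=np.hypot(x,y);a=np.arctan2(rr,zz)
    return np.round([K[0,2]+K[0,0]*a*x/rr,K[1,2]+K[1,1]*a*y/rr],1)
E
python3 - <<'E'
from proj import *
for n,j,z in(('nearR',(-57.5,-117.5),.024),('nearL',(-47.7,-63.5),.024),('jigBR',(-90,-165),.012),('jigBL',(-90,165),.012),('clamp',(-56,107),.016)):print(n,proj(j,z))
print(viewer.calibration('wrist'))
E
```

```text
t 1.65 jig [-79.9 -99.8] z 94.2 F jig [-0.2 -4.8] fz -3.0 w 0.0301
tool y vs jig y rad -0.0057
nearR [299.1 239.6]
nearL [365.9 250.1]
jigBR [241.3 196.5]
jigBL [576.6 195.7]
clamp [533.7 230.3]
{'K': array([[309.70691629,   0.        , 320.91370866],
       [  0.        , 309.70691629, 197.61990886],
       [  0.        ,   0.        ,   1.        ]]), 'hand_eye': array([[-8.33923958e-05,  9.53758412e-01,  3.00574259e-01,
         8.27915348e-02],
       [ 9.99999949e-01, -1.30192922e-05,  3.18755343e-04,
         4.68415312e-04],
       [ 3.07928854e-04,  3.00574270e-01, -9.53758362e-01,
        -1.53604020e-01],
       [ 0.00000000e+00,  0.00000000e+00,  0.00000000e+00,
         1.00000000e+00]])}
```

The projections agree with the view once the small settling motion is allowed for. Next I descend behind the carrier.

>>> {"method": "arm_command", "body": {
  "series": [
    [[2,0,0],0],
    [[2,0,20],0],
    [[2,0,40],0],
    [[2,0,60],0],
    [[2,0,60],0]
  ]
}}

```text
time_s: 2.15
tool_pos: [0.4863, -0.0212, 0.0398]
tool_rot: [-180.0, -0.2, 166.7]
force: [0.0, -0.4, -0.4]
grip_width: 0.0298
grasp_force: 0.0
```

```bash
python3 where.py -79 -94 23
```

```text
t 2.15 jig [-83.6 -90.5] z 39.8 F jig [ 0.1 -0.4] fz -0.4 w 0.0298
tool y vs jig y rad 0.0023
shift tool mm [-4.6 -3.5 16.8]
```

>>> {"method": "arm_command", "body": {
  "series": [
    [[0,-2,8],0],
    [[0,-3,17],0],
    [[0,-3,17],0],
    [[0,-3,17],0],
    [[0,-3,17],0]
  ]
}}

```text
time_s: 2.65
tool_pos: [0.4877, -0.0256, 0.0244]
tool_rot: [180.0, 0.0, 166.6]
force: [0.4, -0.0, 0.0]
grip_width: 0.0299
grasp_force: 0.0
```

```bash
python3 where.py 19.5 -94 23
```

```text
t 2.65 jig [-81.2 -94.4] z 24.4 F jig [0.4 0.1] fz 0.0 w 0.0299
tool y vs jig y rad 0.0002
shift tool mm [-100.7    0.4    1.5]
```

>>> {"method": "arm_command", "body": {
  "series": [
    [[-8,0,1],0],
    [[-16,0,1],0],
    [[-24,0,1],0],
    [[-32,0,1],0],
    [[-40,0,1],0]
  ]
}}

```text
time_s: 3.15
tool_pos: [0.5269, -0.0351, 0.0229]
tool_rot: [-180.0, -0.0, 166.6]
force: [-0.8, 0.1, 1.4]
grip_width: 0.0301
grasp_force: 0.6
```

>>> {"method": "arm_command", "body": {
  "series": [
    [[-8,0,0],0],
    [[-16,0,0],0],
    [[-24,0,0],0],
    [[-32,0,0],0],
    [[-40,0,0],0]
  ]
}}

```text
time_s: 3.65
tool_pos: [0.5658, -0.0444, 0.0229]
tool_rot: [180.0, 0.0, 166.6]
force: [-0.6, 0.7, -0.4]
grip_width: 0.03
grasp_force: 0.3
```

```bash
python3 where.py 19.5 -94 23; python3 - <<'E'
from cell import viewer
import cv2
p,d=viewer.read_camera('top');p=p[135:250,215:375]
cv2.imwrite('pics/crop1.png',cv2.resize(p,None,fx=5,fy=5,interpolation=cv2.INTER_CUBIC))
E
```

```text
t 3.65 jig [ -0.8 -94.6] z 22.9 F jig [-0.8  0.6] fz -0.4 w 0.03
tool y vs jig y rad 0.0003
shift tool mm [-20.3   0.6  -0.1]
```

View pics/crop1.png

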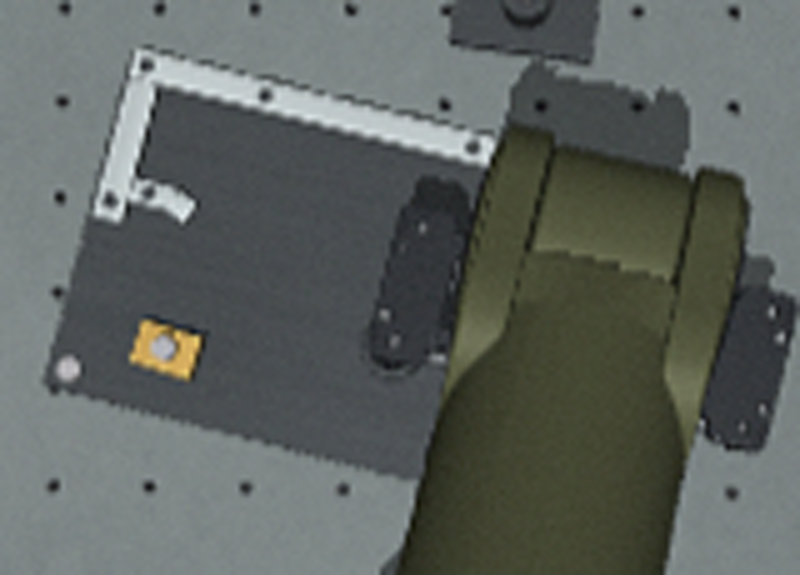

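The arm hides the carrier in this view. The ring and clamp are still in place. I'll continue slowly to the rail, watching the force.

>>> {"method": "arm_command", "body": {
  "series": [
    [[-4,0,0],0],
    [[-8,0,0],0],
    [[-12,0,0],0],
    [[-15,0,0],0],
    [[-18,0,0],0]
  ]
}}

```text
time_s: 4.2
tool_pos: [0.5828, -0.0484, 0.023]
tool_rot: [180.0, -0.0, 166.6]
force: [-1.5, 0.7, 0.0]
grip_width: 0.03
grasp_force: 0.4
```

>>> {"method": "arm_command", "body": {
  "series": [
    [[-1,0,0],0],
    [[-2,0,0],0],
    [[-3,0,0],0],
    [[-4,0,0],0],
    [[-4,0,0],0]
  ]
}}

```text
time_s: 4.7
tool_pos: [0.5842, -0.0487, 0.0228]
tool_rot: [180.0, -0.3, 166.6]
force: [-6.9, 2.3, 6.2]
grip_width: 0.0299
grasp_force: 3.7
```

```bash
python3 where.py 19.5 -94 23
```

```text
t 4.7 jig [ 18.  -94.5] z 22.8 F jig [-7.3  0.7] fz 6.2 w 0.0299
tool y vs jig y rad 0.0006
shift tool mm [-1.5  0.5 -0.3]
```

Rail contact is at 7 N with TCP x = 18, and 19.5 was expected. I back off, close the fingers and move around to the -y side.

>>> {"method": "arm_command", "body": {
  "series": [
    [[4,0,0],0],
    [[14,0,0],0],
    [[20,0,0],0],
    [[20,-15,0],0],
    [[20,-30,0],0]
  ],
  "grip": 1,
  "grip_force": 20
}}

```text
time_s: 5.2
tool_pos: [0.56, -0.0748, 0.0232]
tool_rot: [-180.0, 0.1, 166.7]
force: [1.2, -0.1, 0.8]
grip_width: 0.0022
grasp_force: 0.0
```

>>> {"method": "arm_command", "body": {
  "series": [
    [[0,-15,0],0],
    [[0,-30,0],0],
    [[0,-35,0],0],
    [[0,-35,0],0],
    [[0,-35,0],0]
  ]
}}

```text
time_s: 5.7
tool_pos: [0.5522, -0.1076, 0.0229]
tool_rot: [180.0, -0.0, 166.6]
force: [-0.7, -0.3, -0.6]
grip_width: 0.0007
grasp_force: 0.0
```

```bash
python3 - <<'E'
from proj import *
p_,d=viewer.read_camera('wrist');
for j in((29,-67),(29,-121),(75,-121),(75,-67)):print(j,proj(j,.024))
print(proj((75,-155),.022),proj((75,0),.022))
cv2.imwrite('pics/w2.png',p_)
E
```

```text
t 5.7 jig [   0.5 -159.2] z 22.9 F jig [-0.6 -0.4] fz -0.6 w 0.0007
tool y vs jig y rad 0.0003
(29, -67) [463.4 291.2]
(29, -121) [383.2 296.9]
(75, -121) [376.  349.5]
(75, -67) [448.7 342.7]
[326.4 349. ] [521.2 328.3]
```

View pics/w2.png

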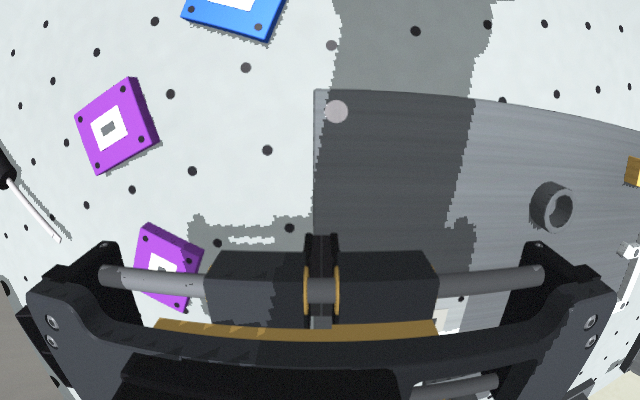

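The carrier is mostly hidden here, with a sliver at (445,318). I'll use the side and top views.

```bash
python3 - <<'E'
from cell import viewer
import cv2,numpy as np
p,d=viewer.read_camera('top');a=cv2.resize(p[135:250,240:400],None,fx=3,fy=3,interpolation=cv2.INTER_CUBIC)
p,d=viewer.read_camera('side');b=cv2.resize(p,(480,300))
cv2.imwrite('pics/c2.png',np.vstack([a,b[:250]])); cv2.imwrite('pics/side2.png',p)
E
```

```text
(no output)
```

View pics/c2.png

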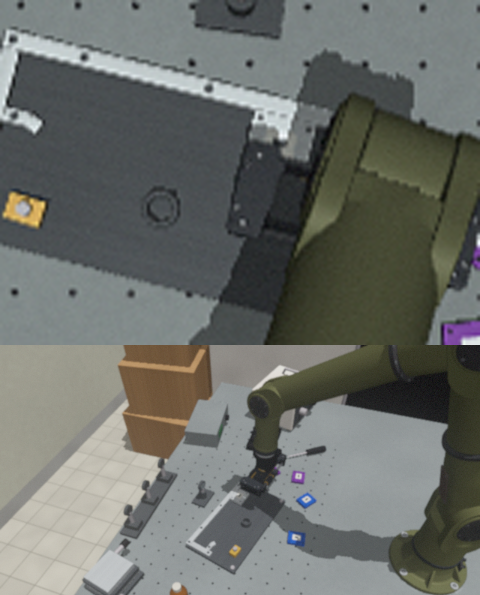

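The carrier's far-left corner is visible at crop (255,112), right against the rail. The bystanders are unmoved. Next I go to x = 52 behind it.

>>> {"method": "arm_command", "body": {
  "series": [
    [[-12,0,0],0],
    [[-24,0,0],0],
    [[-36,0,0],0],
    [[-48,0,0],0],
    [[-51,0,0],0]
  ]
}}

```text
time_s: 6.35
tool_pos: [0.6037, -0.1197, 0.0231]
tool_rot: [-180.0, 0.1, 166.7]
force: [-0.0, 0.1, -0.2]
grip_width: 0.0001
grasp_force: 0.0
```

```bash
python3 where.py 54 -140 23; python3 -c "
from where import *
print((top2w([[240+255/3,135+112/3],[240+253/3,135+130/3],[240+308/3,135+105/3]],[.024,.024,.022])[:,:2]-t)@R*1e3)"
```

```text
t 6.35 jig [  53.5 -159. ] z 23.1 F jig [-0.1  0.1] fz -0.2 w 0.0001
tool y vs jig y rad 0.0013
shift tool mm [-0.6 19.   0.1]
t 6.35 jig [  53.5 -159. ] z 23.1 F jig [-0.1  0.1] fz -0.2 w 0.0001
tool y vs jig y rad 0.0013
[[  71.16528959  -64.06983511]
 [  55.86708597  -66.14427424]
 [  88.11320683 -106.20260944]]
```

>>> {"method": "arm_command", "body": {
  "series": [
    [[3,3,0],0],
    [[3,10,0],0],
    [[3,18,0],0],
    [[2.5,26,0],0],
    [[2,34,0],0]
  ]
}}

```text
time_s: 6.85
tool_pos: [0.6077, -0.0848, 0.0231]
tool_rot: [180.0, 0.0, 166.7]
force: [-1.3, -0.8, 0.2]
grip_width: 0.0003
grasp_force: 0.2
```

>>> {"method": "arm_command", "body": {
  "series": [
    [[0,8,0],0],
    [[0,16,0],0],
    [[-0.5,24,0],0],
    [[-0.5,32,0],0],
    [[-0.5,40,0],0]
  ]
}}

```text
time_s: 7.35
tool_pos: [0.6173, -0.0469, 0.0229]
tool_rot: [-180.0, -0.0, 166.6]
force: [-0.4, -1.0, -0.2]
grip_width: 0.0006
grasp_force: 0.7
```

```bash
python3 where.py 53 76 23; python3 - <<'E'
from cell import viewer
import cv2,numpy as np
p,d=viewer.read_camera('top');a=cv2.resize(p[135:235,240:380],None,fx=4,fy=4,interpolation=cv2.INTER_CUBIC)
cv2.imwrite('pics/c3.png',a)
E
```

```text
t 7.35 jig [ 49.8 -85.1] z 22.9 F jig [-0.2 -1.1] fz -0.2 w 0.0006
tool y vs jig y rad 0.0001
shift tool mm [-3.200e+00  1.611e+02 -1.000e-01]
```

View pics/c3.png

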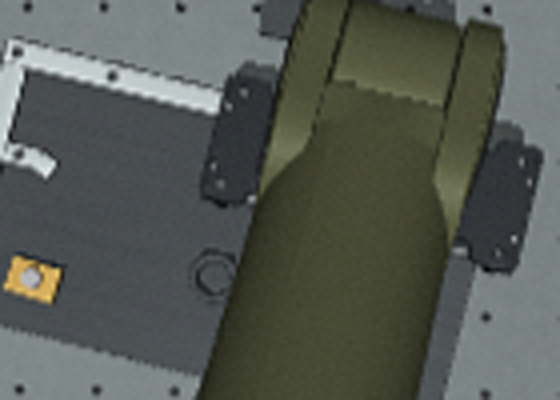

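>>> {"method": "arm_command", "body": {
  "series": [
    [[0,8,0],0],
    [[-0.5,16,0],0],
    [[-1,24,0],0],
    [[-1,32,0],0],
    [[-1.5,40,0],0]
  ]
}}

```text
time_s: 7.9
tool_pos: [0.6282, -0.0078, 0.0229]
tool_rot: [180.0, -0.0, 166.6]
force: [-1.2, -1.4, 0.6]
grip_width: 0.0004
grasp_force: 0.6
```

>>> {"method": "arm_command", "body": {
  "series": [
    [[0,6,0],0],
    [[0,12,0],0],
    [[-0.5,16,0],0],
    [[-0.5,20,0],0],
    [[-0.5,20,0],0]
  ]
}}

```text
time_s: 8.4
tool_pos: [0.6335, 0.0113, 0.0231]
tool_rot: [180.0, 0.0, 166.6]
force: [0.4, -0.1, -0.6]
grip_width: 0.0006
grasp_force: 0.0
```

>>> {"method": "arm_command", "body": {
  "series": [
    [[0,-20,0],0],
    [[0,-60,0],0],
    [[0,-100,0],0],
    [[0,-145,0],0],
    [[0,-150,0],0]
  ]
}}

```text
time_s: 8.9
tool_pos: [0.5964, -0.1441, 0.0238]
tool_rot: [-179.8, 0.1, 166.0]
force: [-0.2, -0.4, -0.6]
grip_width: 0.0006
grasp_force: 0.0
```

```bash
python3 where.py 51 -15 23; python3 - <<'E'
from cell import viewer
import cv2,numpy as np
p,d=viewer.read_camera('top');a=cv2.resize(p[140:215,230:330],None,fx=8,fy=8,interpolation=cv2.INTER_CUBIC)
cv2.imwrite('pics/c4.png',a)
E
```

```text
t 8.9 jig [  52.  -184.5] z 23.8 F jig [-0.1 -0.4] fz -0.6 w 0.0006
tool y vs jig y rad -0.0096
shift tool mm [2.700e+00 1.695e+02 1.000e-01]
```

View pics/c4.png

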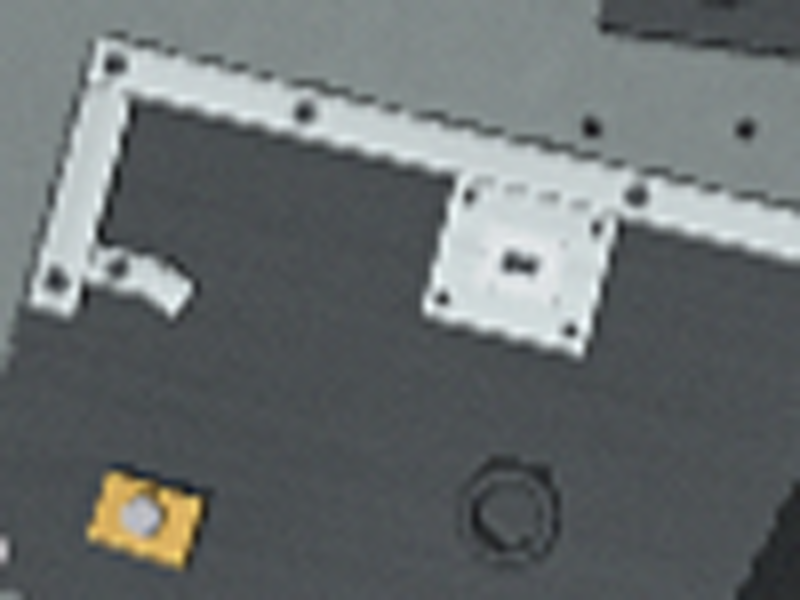

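The carrier lies flush on the rail: top-left (462,178), rear edge from (612,215) to (583,353). The ring and clamp are in place. I return and keep pushing.

>>> {"method": "arm_command", "body": {
  "series": [
    [[0,35,0],0],
    [[0,75,0],0],
    [[0,110,0],0],
    [[0,130,0],0],
    [[0,138,0],0]
  ]
}}

```text
time_s: 9.45
tool_pos: [0.6312, 0.0045, 0.0229]
tool_rot: [179.8, 0.0, 167.0]
force: [-0.4, -0.3, -0.2]
grip_width: 0.0007
grasp_force: 0.0
```

```bash
python3 where.py 53 76 23
```

```text
t 9.45 jig [ 51.4 -31.9] z 22.9 F jig [-0.3 -0.4] fz -0.2 w 0.0007
tool y vs jig y rad 0.0064
shift tool mm [ -2.3 107.8   0.2]
```

>>> {"method": "arm_command", "body": {
  "series": [
    [[0,8,0],0],
    [[0,16,0],0],
    [[0,24,0],0],
    [[-0.5,32,0],0],
    [[-0.5,40,0],0]
  ]
}}

```text
time_s: 9.95
tool_pos: [0.64, 0.0371, 0.023]
tool_rot: [-180.0, -0.0, 166.5]
force: [-0.7, -0.5, 0.3]
grip_width: 0.0003
grasp_force: 0.6
```

>>> {"method": "arm_command", "body": {
  "series": [
    [[0,8,0],0],
    [[-0.5,16,0],0],
    [[-0.5,24,0],0],
    [[-0.5,32,0],0],
    [[-1,40,0],0]
  ]
}}

```text
time_s: 10.45
tool_pos: [0.6503, 0.0772, 0.0229]
tool_rot: [180.0, -0.0, 166.6]
force: [-0.8, -1.2, -0.4]
grip_width: 0.0003
grasp_force: 0.6
```

>>> {"method": "arm_command", "body": {
  "series": [
    [[0,4,0],0],
    [[0,8,0],0],
    [[-0.5,12,0],0],
    [[-0.5,16,0],0],
    [[-0.5,18,0],0]
  ]
}}

```text
time_s: 10.95
tool_pos: [0.6554, 0.0943, 0.0231]
tool_rot: [180.0, 0.0, 166.6]
force: [-0.4, -0.6, -1.2]
grip_width: 0.0007
grasp_force: 0.3
```

```bash
python3 where.py 53 76 23
```

```text
t 10.95 jig [54.1 61.1] z 23.1 F jig [-0.3 -0.7] fz -1.2 w 0.0007
tool y vs jig y rad 0.0005
shift tool mm [ 1.1 14.9  0.1]
```

>>> {"method": "arm_command", "body": {
  "series": [
    [[0,3,0],0],
    [[0,6,0],0],
    [[0,8,0],0],
    [[0,10,0],0],
    [[0,12,0],0]
  ]
}}

```text
time_s: 11.45
tool_pos: [0.658, 0.1054, 0.0231]
tool_rot: [180.0, 0.0, 166.6]
force: [-0.4, -0.8, 0.6]
grip_width: 0.0001
grasp_force: 0.4
```

>>> {"method": "arm_command", "body": {
  "series": [
    [[0,1,0],0],
    [[0,2,0],0],
    [[0,3,0],0],
    [[0,4,0],0],
    [[0,4,0],0]
  ]
}}

```text
time_s: 11.95
tool_pos: [0.6589, 0.1095, 0.0231]
tool_rot: [180.0, 0.0, 166.6]
force: [-0.7, -0.4, 1.1]
grip_width: 0.0002
grasp_force: 0.3
```

```bash
python3 where.py 53 76 23
```

```text
t 11.95 jig [53.9 76.7] z 23.1 F jig [-0.6 -0.5] fz 1.1 w 0.0002
tool y vs jig y rad 0.0004
shift tool mm [ 0.9 -0.7  0.1]
```

No stop contact yet, so I go on in small steps.

>>> {"method": "arm_command", "body": {
  "series": [
    [[0,1,0],0],
    [[0,1.5,0],0],
    [[0,2,0],0],
    [[0,2.5,0],0],
    [[0,3,0],0]
  ]
}}

```text
time_s: 12.45
tool_pos: [0.6595, 0.1121, 0.023]
tool_rot: [180.0, 0.0, 166.6]
force: [-0.1, -1.6, 1.1]
grip_width: 0.0005
grasp_force: 0.6
```

>>> {"method": "arm_command", "body": {
  "series": [
    [[0,0.5,0],0],
    [[0,1,0],0],
    [[0,1.5,0],0],
    [[0,2,0],0],
    [[0,2,0],0]
  ]
}}

```text
time_s: 12.95
tool_pos: [0.6599, 0.1144, 0.023]
tool_rot: [180.0, 0.0, 166.6]
force: [0.2, -1.0, 1.4]
grip_width: 0.0005
grasp_force: 0.5
```

```bash
python3 where.py 53 76 23
```

```text
t 12.95 jig [53.9 81.7] z 23.0 F jig [ 0.4 -0.9] fz 1.4 w 0.0005
tool y vs jig y rad 0.0005
shift tool mm [ 0.9 -5.7  0. ]
```

>>> {"method": "arm_command", "body": {
  "series": [
    [[0,0.6,0],0],
    [[0,1.2,0],0],
    [[0,1.8,0],0],
    [[0,2.4,0],0],
    [[0,3,0],0]
  ]
}}

```text
time_s: 13.45
tool_pos: [0.6602, 0.1153, 0.023]
tool_rot: [-179.9, -0.0, 166.6]
force: [-2.7, -4.9, 3.0]
grip_width: 0.0004
grasp_force: 2.9
```

```bash
python3 where.py 53 76 23
```

```text
t 13.45 jig [53.8 82.7] z 23.0 F jig [-1.5 -5.4] fz 3.0 w 0.0004
tool y vs jig y rad -0.0006
shift tool mm [ 0.8 -6.7 -0. ]
```

The force is now building and the motion has stopped, so this is the end stop. I press a little more, back off and look.

>>> {"method": "arm_command", "body": {
  "series": [
    [[0,0.5,0],0],
    [[0,1,0],0],
    [[0,1.5,0],0],
    [[0,1.5,0],0],
    [[0,1.5,0],0]
  ]
}}

```text
time_s: 13.95
tool_pos: [0.6602, 0.1154, 0.023]
tool_rot: [-179.8, -0.1, 166.5]
force: [-3.2, -6.6, 4.1]
grip_width: 0.0003
grasp_force: 3.6
```

>>> {"method": "arm_command", "body": {
  "series": [
    [[0,-4,0],0],
    [[0,-30,0],0],
    [[0,-70,0],0],
    [[0,-110,0],0],
    [[0,-150,0],0]
  ]
}}

```text
time_s: 14.45
tool_pos: [0.6264, -0.027, 0.023]
tool_rot: [179.9, 0.1, 166.7]
force: [0.2, 0.3, 0.2]
grip_width: 0.0005
grasp_force: 0.0
```

```bash
python3 where.py; python3 - <<'E'
from cell import viewer
import cv2,numpy as np
p,d=viewer.read_camera('top');a=cv2.resize(p[140:215,220:320],None,fx=8,fy=8,interpolation=cv2.INTER_CUBIC)
cv2.imwrite('pics/c5.png',a)
E
```

```text
t 14.45 jig [ 54.  -63.6] z 23.0 F jig [0.1 0.3] fz 0.2 w 0.0005
tool y vs jig y rad 0.0019
```

View pics/c5.png

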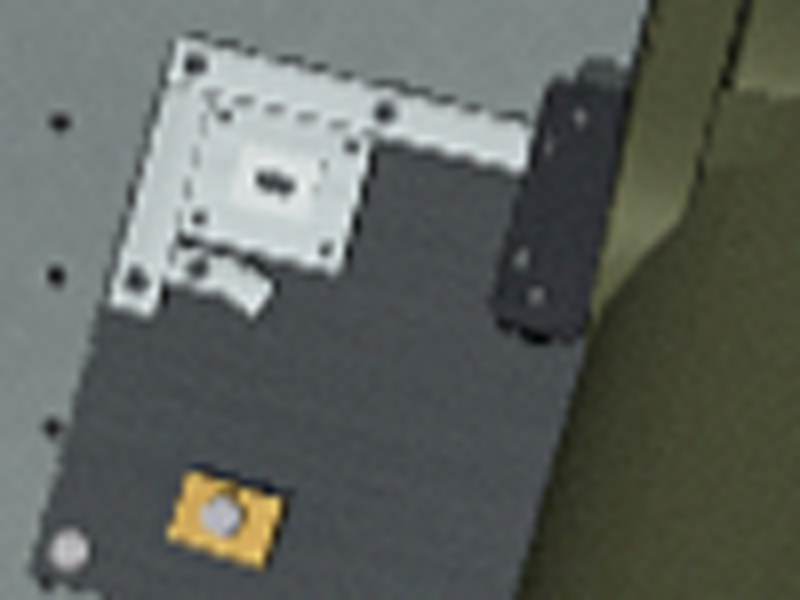

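The carrier sits in the corner with only thin, even seams to the rail (row ~100) and to the stop (column ~195), and a clear gap to the guide. I lift clear and hand in.

>>> {"method": "arm_command", "body": {
  "series": [
    [[0,0,-20],0],
    [[0,0,-50],0],
    [[0,0,-90],0],
    [[0,0,-110],0],
    [[0,0,-110],0]
  ]
}}

```text
time_s: 15.0
tool_pos: [0.6292, -0.026, 0.137]
tool_rot: [179.8, 0.4, 166.7]
force: [0.4, 0.6, -0.5]
grip_width: 0.0009
grasp_force: 0.0
```

```bash
python3 -c "
from cell import env
print(env.sign_off())"
```

```text
the job is handed in; nothing more can be done
None
```

I pushed the carrier flat against the rail, slid it along into the corner pocket until it stopped against the end stop, moved the arm clear and handed the job in at 15 s; the last picture shows it seated against both, and I saw no bystander move, but no verdict came back.

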